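# Open a phone display like a book and hold it at its balance point

## Task

Take the two press weights off the closed phone in the opening jig and set them down squarely on the third weight on the desk, making one straight pile of three. Then gently swing the counterweighted display up by its pull tab to its balance point, where it would fall neither shut nor over backwards, and finish while still holding it there by the tab so that the battery can be reached; never let it drop or go over. Leave the other things near the jig where they are.

Things in the scene. Friction and masses are not known exactly. Their poses are not given: they have to be found in the camera images.
- jig: fixed aluminium phone-opening jig, base 186 mm along y, x from -48 to +60 mm, top 18 mm up; on it the shut phone, 72 (x) x 148 (y) mm, glass top at z = 28.5 mm. Origin: on the desk under the phone's middle; +x points to the hinge side, y runs along the hinge. Hinge blocks rise to 31 mm at x 47, y +-66 mm; the shut frame's counterweight bar stands at x 58 to 70, |y| < 50, up to 48 mm.
- hinge_mid (a point): middle of the hinge line, at (47, 0, 27.5) mm in the jig's frame; the line runs along the jig's y. Does not move with the display.
- swing_frame (a joint): hinge angle of the frame carrying the display (161 mm along the hinge, 4 thick, free edge 90 mm from it, steel counterweight bar behind the hinge; 0.17 kg in all): 0 = shut, grows as the free edge swings up towards the jig's +x; 1.28 = balance point, 16 degrees short of upright (1.57); 1.85 = over on its stop. Almost no friction: either side of the balance point it falls unless held.
- pull_tab: black tab on the middle of the frame's free edge, turns with it: 16 mm wide (along the hinge), 8 thick, 46 long. Origin: grip point, 118 mm from the hinge line, shut at (-71, 0, 26) mm of the jig, over bare desk; 28 mm to the frame's edge, 17 mm to the tip. x towards the hinge, y along it, z up when shut. Pinched across its width from above it can turn between the pads as it swings.
- weight_1: steel press weight, plate 1, 44 (x) x 60 (y) x 12 (z) mm with sharp square sides and felt under it, about 0.2 to 0.32 kg, origin at the centre of its underside; at first flat on the phone's glass near jig y = +36 mm, its y about along the jig's y
- weight_2: steel press weight, plate 2, 44 (x) x 60 (y) x 12 (z) mm with sharp square sides and felt under it, about 0.2 to 0.32 kg, origin at the centre of its underside; at first flat on the phone's glass near jig y = -36 mm, its y about along the jig's y
- weight_3: steel press weight, plate 3, 44 (x) x 60 (y) x 12 (z) mm with sharp square sides and felt under it, about 0.2 to 0.32 kg, origin at the centre of its underside; lies alone on the desk, left or right of the jig: the bottom of the pile, the others go on it in either order
- olive_box: bystander: olive hinged case 66 x 112 x 27 mm on the desk on the other side of the jig, origin under its centre
- flux_jar: bystander: jar with orange lid, 52 mm across, 68 mm high, beyond and left of the jig, origin under its centre
- spudger: bystander: flat black pry stick, 146 mm long along its y, 5 mm high, in front of the jig on the right, origin under its centre
- tweezers: bystander: black tweezers, 123 mm long along their y, 8 mm high, in front of the jig on the left, origin under their centre
Mind the look-alikes: they are no part of the job. What is shaped like the weight_2 but turquoise is not meant.

How it is judged:
By the outcome, as a careful person would: the job done as asked, in the order asked, and still so for the second after the job is handed in, while the arm keeps its last pose, push and grip.
It also fails if it takes over 64 s, if anything falls off the work surface, if the arm or the gripper's body presses on something with over 40 N, if the wrist force passes 120 N, or if a joint passes its speed limit or range.

## Robot

A 6-joint arm with a two-finger parallel gripper is mounted at the origin on a cart in front of the work surface, level with it; the furniture and walls round the work are solid. World frame = base frame: x ahead of the robot, y to its left, z up, the work surface at z = 0. Lengths are in m, angles in rad, forces in N, time in s.
With the tool pointing down it reaches from about 0.35 to 0.875 m from the base axis. Payload 4.2 kg.
Tool frame: the origin (TCP) lies on the centre line of the jaws, within the pads' length; the fingertips stand 11 mm ahead of it and the grasp point (between the pads) lies 8 mm behind it (r.tip_reach is the distance from the TCP to the fingertips, in m); z points along the fingers, y is the line along which they close (so a half turn about z gives the same grasp; the last joint's range is limited). The gripper opens to 87 mm and grips with 3 to 60 N. Pads are 19 mm wide; open, the fingers measure 117 mm over their backs; the gripper's body (75 mm by 190 mm) begins 51 mm behind the grasp point.
Start: joints at [-0.875, 0.385, 0.008, 0, -1.194, -0.259], TCP at [0.264, -0.566, 0.203] pointing down, gripper open.
Joint ranges: [-3.14, 3.14], [-1.21, 2.06], [-1.07, 1.41], [-3.16, 2.05], [-2.99, -0.16], [-3.1, 3.1]. Speed limits (rad/s): [2.79, 2.79, 3.14, 3.14, 3.14, 3.14].

## Interface

Orientations are given as [roll, pitch, yaw] about the fixed x, y, z axes, in that order (R = Rz(yaw) Ry(pitch) Rx(roll)).
In Python, from cell import r, eyes gives the robot as it stands.
- The arm moves only by the tool play_rows, never from a script. Its arguments are lists of equal length, an entry for each row: "rot": the turn, a rotation vector about the tool's x, y, z in rad, a list of three; "offset": the shift along the tool's x, y, z in units of 40 mm (1.0 is 40 mm), a list of three; "gripper": the opening, from 0 (shut) to 1 (fully open). In form: {"rot": [[rx, ry, rz], ...], "offset": [[tx, ty, tz], ...], "gripper": [gripper, ...]}. A call has 1 to 12 rows; each row is the pose to reach, as a shift and turn from the pose commanded when the call began, along the tool's axes at that moment; what a row does not reach only later rows make up. A row lasts 1/10 s, in which the tool goes at most 50 mm and 8.59 degrees, less where a joint would pass 70% of its speed; a pose out of reach is approached as far as the arm can. A call with a gripper value outside its range is refused whole. The fingers move at their own pace and stop on an object; "force" is the grip in N (left out, the last holds). Time passes only in rows, so rows that repeat a pose let the fingers close. It gives the time, the measured TCP pose, the force, the opening and the grip force at its end, in the units of the state.
- r.state(): the state, without advancing time (a new reading comes with each control period).
- eyes.camera(name): name is "scene" or "top"; returns the picture (384x512x3 uint8, red, green, blue); there is no depth.
- eyes.get_calibration(name): a dict with "vertical_fov" (degrees; the focal length in pixels is half the picture's height over the tangent of half this angle, whatever the lens; pixels are square), "cx", "cy" (the principal point, pixels), "position" and "rotation" of the camera in the world. Camera axes: x right, y down, z forward; pixel columns grow to the right and rows downward; lengths in m; the calibration is good to about 2 mm. A picture is of the moment at which its call begins. get_calibration takes no time and is no camera call.
- r.close_job(): hands the job in; it is judged then, once.
The state is a dict: "t": time; "q": joint angles; "dq": joint speeds; "tau": joint torques, N m; "eef_pos": TCP position; "tool_rot": TCP orientation; "force": force on the tool from outside, world axes, zero at the start; "torque": the same for the moment, N m; "width": finger opening in m; "gripper_force": force on a finger pad.
Only numpy, scipy, OpenCV 4.12 (cv2) and the standard library are available. Lean on these libraries where they do the work, as an engineer would, in place of code of your own. Each camera call takes 0.05 s, during which the arm holds its last target. There are 200 camera calls.

## Working session

There is one attempt and no reset: what is moved stays moved. The work goes in short steps, Python scripts to look and compute and a tool call to move; the robot and the scene stay as the last step left them, time stands still between calls to the robot, and variables do not carry over. Pictures are saved under pics/ and viewed, at most 10 in all, crops included, and the job is handed in when it is done.

Besides the shell and the picture viewer there is one more tool, called after ">>>" as name(argument=value, ...) on one line, values as JSON. play_rows: Moves the arm, as the interface text tells. Its arguments: {"type":"object","properties":{"rot":{"type":"array"},"offset":{"type":"array"},"gripper":{"type":"array"},"force":{"type":"number"}},"required":["rot","offset","gripper"]}

```bash
ls; mkdir -p pics; python3 - <<'E'
from cell import r, eyes
import cv2
for n in("scene","top"):
    im=eyes.camera(n); cv2.imwrite(f"pics/{n}0.png",im[:,:,::-1]); 
    c=eyes.get_calibration(n); print(n,c)
print(r.state()); print(r.tip_reach)
E
```

```text
pics
scene {'vertical_fov': 45.23540190531129, 'cx': 255.81068683166788, 'cy': 196.18229208163956, 'position': array([-0.46138983, -0.47392384,  0.63642037]), 'rotation': array([-2.0391937 , -0.00539396, -1.107042  ])}
top {'vertical_fov': 50.316169580934655, 'cx': 253.3681453624717, 'cy': 189.26365182001632, 'position': array([0.34932685, 0.00689063, 1.12588284]), 'rotation': array([-2.95134743, -0.00758406, -1.5866025 ])}
{'t': 0.1, 'q': array([-8.75404149e-01,  3.85466995e-01,  6.76507538e-03, -4.24199849e-04,
       -1.19401543e+00, -2.58611307e-01]), 'dq': array([-0.00148268, -0.00187502,  0.00388301,  0.0014988 ,  0.00024356,
        0.00026102]), 'tau': array([-2.91528513e-04, -3.91689885e+01,  1.87933445e+01,  4.23196033e+00,
        1.34052633e-02, -8.28487146e-05]), 'eef_pos': array([ 0.2641612 , -0.56579176,  0.20247929]), 'tool_rot': array([ 3.13963468e+00, -1.10251313e-04, -2.70496813e+00]), 'force': array([-0.46559196,  0.43457413,  0.36256767]), 'torque': array([0.02931377, 0.0136302 , 0.00024902]), 'gripper_force': 0.0, 'width': 0.08697993973317944}
0.011
```

View pics/top0.png

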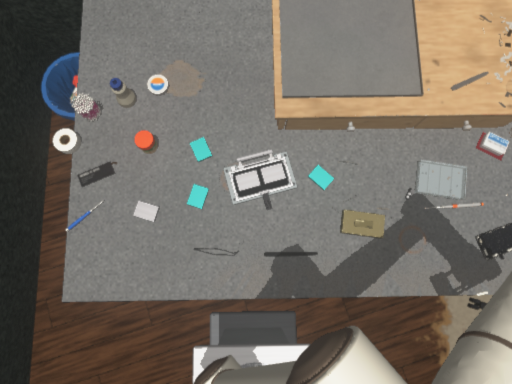

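View pics/scene0.png

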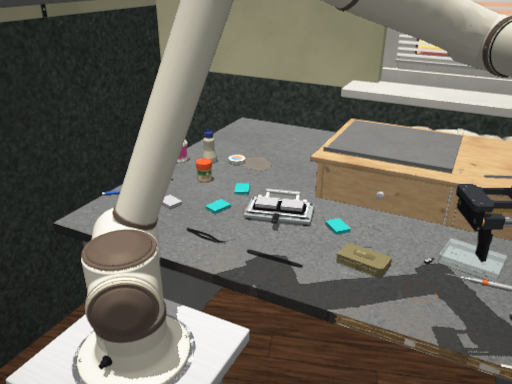

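The top view shows the jig at (261,178) with two pale weights on the glass and its tab at (267,200). A pale plate lies at (146,211), and turquoise look-alikes lie at (201,149), (198,196) and (321,177). The olive box is at (362,222). Candidates for weight_3 are pale (146,211), the three turquoise plates, and the jig's own pale plates at (247,182) and (274,176). I choose (146,211), because it is steel-coloured and on the side opposite the box.

```bash
cat > h.py <<'E'
import numpy as np, cv2
from scipy.spatial.transform import Rotation as R
from cell import r, eyes
def cam(n):
    c=eyes.get_calibration(n); f=192/np.tan(np.radians(c["vertical_fov"]/2))
    return c,f,Rm(c["rotation"])
def Rm(v): return R.from_euler("xyz",v).as_matrix()
def ray(n,px,z):
    c,f,M=cam(n); px=np.atleast_2d(px).astype(float)
    d=np.c_[(px[:,0]-c["cx"])/f,(px[:,1]-c["cy"])/f,np.ones(len(px))]@M.T
    p=c["position"]; return p+d*((z-p[2])/d[:,2])[:,None]
def proj(n,P):
    c,f,M=cam(n); q=(np.atleast_2d(P)-c["position"])@M
    return q[:,:2]/q[:,2:]*f+[c["cx"],c["cy"]]
def rect(n,mask,z,amin=60):
    "rectangles of mask blobs, cast on plane z: centre, sides mm, long-side angle deg"
    out=[]
    for c in cv2.findContours(mask,cv2.RETR_EXTERNAL,cv2.CHAIN_APPROX_NONE)[0]:
        m=np.zeros_like(mask); cv2.drawContours(m,[c],-1,255,-1); m&=mask
        v,u=np.nonzero(m)
        if len(u)<amin: continue
        W=ray(n,np.c_[u,v],z)[:,:2]; ctr=W.mean(0); 
        C=ray(n,c[:,0],z)[:,:2].astype(np.float32)
        (x,y),(a,b),t=cv2.minAreaRect(C*1000)
        if a<b: a,b,t=b,a,t+90
        out.append((np.array([u.mean(),v.mean()]).round(1),len(u),ctr.round(4),np.round([x/1000,y/1000],4),np.round([a,b,(t+90)%180-90],1)))
    return out
E
python3 - <<'E'
from h import *
im=cv2.imread("pics/top0.png")
a=cv2.resize(im[125:230,120:345],None,fx=3.4,fy=3.4,interpolation=cv2.INTER_CUBIC); cv2.imwrite("pics/c0.png",a)
hsv=cv2.cvtColor(im,cv2.COLOR_BGR2HSV)
m=((hsv[:,:,2]>165)&(hsv[:,:,1]<40)).astype(np.uint8)*255
m[:125]=0;m[230:]=0;m[:,:120]=0;m[:,345:]=0
for o in rect("top",m,0.0405): print("z40",o)
for o in rect("top",m,0.012): print("z12",o)
E
```

```text
z40 (array([145.4, 210.8]), 336, array([0.5037, 0.2846]), array([0.5038, 0.2848]), array([56.6, 42.3, 73.2]))
z40 (array([259. , 175.3]), 1619, array([ 0.5967, -0.0207]), array([ 0.6   , -0.0204]), array([179.1, 118.7, -75.7]))
z12 (array([145.4, 210.8]), 336, array([0.5078, 0.2919]), array([0.5078, 0.2921]), array([58.1, 43.4, 73.2]))
z12 (array([259. , 175.3]), 1619, array([ 0.6032, -0.0215]), array([ 0.6066, -0.0211]), array([183.8, 121.9, -75.7]))
```

View pics/c0.png

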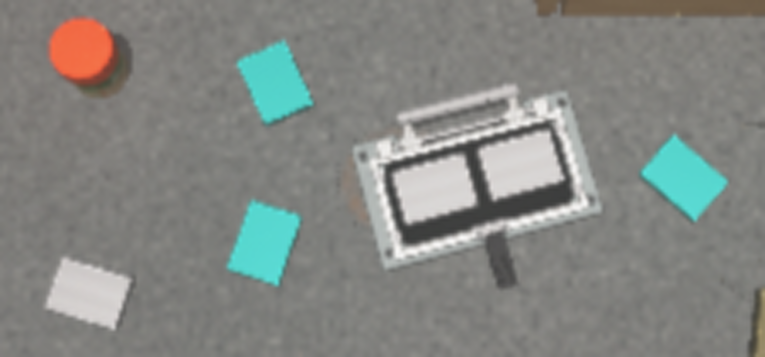

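The crop confirms that the pale plate at (146,211) is weight_3 (58x43 mm). The two pale plates lie on black glass, and the tab points towards the robot.

```bash
cat >> h.py <<'E'
def blobs(n,im,test,box,z,amin=40,k=6,bright=None):
    "box u0,v0,u1,v1; upsampled mask by test(hsv)"
    u0,v0,u1,v1=box
    big=cv2.resize(im[v0:v1,u0:u1],None,fx=k,fy=k,interpolation=cv2.INTER_CUBIC)
    m=test(cv2.cvtColor(big,cv2.COLOR_BGR2HSV).astype(int)).astype(np.uint8)
    m=cv2.morphologyEx(m,cv2.MORPH_OPEN,np.ones((k,k),np.uint8))
    N,L,S,_=cv2.connectedComponentsWithStats(m)
    out=[]
    for i in range(1,N):
        if S[i,4]<amin*k*k: continue
        c=max(cv2.findContours((L==i).astype(np.uint8),cv2.RETR_EXTERNAL,cv2.CHAIN_APPROX_NONE)[0],key=len)[:,0]
        px=(c+.5)/k-.5+[u0,v0]
        (x,y),(a,b),t=cv2.minAreaRect((ray(n,px,z)[:,:2]*1000).astype(np.float32))
        if a<b: a,b,t=b,a,t+90
        M=cv2.moments(c); g=(np.array([M["m10"],M["m01"]])/M["m00"]+.5)/k-.5+[u0,v0]
        out.append(dict(px=g.round(1),n=S[i,4]//k**2,rc=np.round([x,y],1),cen=(ray(n,g,z)[0,:2]*1000).round(1),size=np.round([a,b],1),ang=round((t+90)%180-90,1)))
    return out
E
python3 - <<'E'
from h import *
im=cv2.imread("pics/top0.png"); sc=cv2.imread("pics/scene0.png")
W=lambda h:(h[:,:,2]>150)&(h[:,:,1]<45)
for b in ((225,140,302,205),(128,195,165,225)):
  for o in blobs("top",im,W,b,.0405 if b[0]>200 else .012): print(o)
print("dark")
for o in blobs("top",im,lambda h:h[:,:,2]<75,(225,140,302,215),.026): print(o)
print("jig")
for o in blobs("top",im,lambda h:h[:,:,2]>122,(222,140,302,208),.018): print(o)
h=cv2.cvtColor(im,cv2.COLOR_BGR2HSV); print(h[205,232:300:8,2], h[175:212:2,267,2],h[178,240:285:2,2])
print("scene w3")
for o in blobs("scene",sc,W,(155,190,190,215),.012): print(o)
print(proj("scene",[[.508,.292,.012],[.6,-.02,.04]]))
E
```

```text
{'px': array([259.3, 175.7]), 'n': np.int32(1131), 'rc': array([599.8, -20.6]), 'cen': array([595.5, -21.3]), 'size': array([182.9, 122.1]), 'ang': -75.6}
{'px': array([272.8, 173.1]), 'n': np.int32(341), 'rc': array([602.5, -58.2]), 'cen': array([602.3, -58.3]), 'size': array([60.5, 45.1]), 'ang': -75.4}
{'px': array([247.5, 180.2]), 'n': np.int32(344), 'rc': array([583.8,  10.8]), 'cen': array([583.5,  10.8]), 'size': array([60.4, 45.2]), 'ang': -74.9}
{'px': array([145.5, 210.9]), 'n': np.int32(357), 'rc': array([507.9, 291.9]), 'cen': array([507.6, 291.8]), 'size': array([62.2, 46.5]), 'ang': 72.6}
dark
{'px': array([262.6, 185.4]), 'n': np.int32(285), 'rc': array([590.6, -24.3]), 'cen': array([571.3, -30.3]), 'size': array([141.3,  66.9]), 'ang': -75.5}
jig
{'px': array([261.4, 172.9]), 'n': np.int32(3888), 'rc': array([608.5, -28.8]), 'cen': array([608.4, -27.9]), 'size': array([225.6, 193.8]), 'ang': 89.2}
{'px': array([272.8, 173.1]), 'n': np.int32(364), 'rc': array([607.9, -59.4]), 'cen': array([607.6, -59.6]), 'size': array([63.4, 47.7]), 'ang': -75.2}
{'px': array([247.5, 180.2]), 'n': np.int32(367), 'rc': array([588.7,  10.9]), 'cen': array([588.4,  10.9]), 'size': array([63.3, 47.8]), 'ang': -74.9}
[125 128 132 123 121 130 140 130 142] [214 214 216 216 107  63  64 136 196 101  84  84  82  76  84  78  72  92
 129] [213 214 215 216 217 217 216 215 215 181  65  91 210 215 216 216 217 216
 215 215 203 197 135]
scene w3
{'px': array([170.8, 199.9]), 'n': np.int32(139), 'rc': array([507.6, 291.1]), 'cen': array([507.7, 287. ]), 'size': array([66. , 48.8]), 'ang': 72.0}
[[169.51650495 199.52276609]
 [279.09790495 200.54275171]]
```

```bash
cat >> h.py <<'E'
def go(x,y,z,yaw,roll=180,pitch=0):
    "mm, deg -> rot, offset for play_rows from the present pose"
    s=r.state(); M=Rm(s["tool_rot"]); T=Rm(np.radians([roll,pitch,yaw]))
    rot=R.from_matrix(M.T@T).as_rotvec(); off=M.T@(np.array([x,y,z])/1000-s["eef_pos"])/.04
    print("rot",rot.round(3),"off",off.round(3),"| tcp",(s["eef_pos"]*1000).round(1),np.degrees(s["tool_rot"]).round(1),"w",round(s["width"]*1000,1),"t",s["t"])
E
python3 - <<'E'
from h import *
im=cv2.imread("pics/top0.png")
P=ray("top",[(225,168.5),(285.6,152),(296.5,186.2),(234.1,203.8)],.018)*1000
print(P.round(0)[:,:2],P.mean(0), [np.linalg.norm(P[i]-P[i-1]).round(0) for i in range(4)])
print("tab")
for o in blobs("top",im,lambda h:h[:,:,2]<103,(255,194,280,215),.029,20): print(o)
O=np.array([591,-24.,0]);a=np.radians(14.7);X=np.array([np.cos(a),np.sin(a),0]);Y=np.array([-X[1],X[0],0])
J=[(-48,-93,18),(-48,93,18),(60,93,18),(60,-93,18),(-88,0,29),(-71,0,30),(-36,-74,28.5),(-36,74,28.5),(36,74,28.5),(36,-74,28.5),(70,-50,48),(70,50,48)]
Q=proj("top",[(O+X*x+Y*y+[0,0,z])/1000 for x,y,z in J])
c=cv2.resize(im[135:220,215:305],None,fx=7,fy=7,interpolation=cv2.INTER_CUBIC)
for q in Q: cv2.circle(c,tuple(int(v) for v in ((q+.5-[215,135])*7)),3,(0,0,255),-1)
cv2.imwrite("pics/c1.png",c)
go(583.6,10.8,140,-75)
E
```

```text
[[ 623.   73.]
 [ 668.  -97.]
 [ 569. -124.]
 [ 523.   49.]] [595.65006899 -24.93267766  18.        ] [np.float64(103.0), np.float64(176.0), np.float64(102.0), np.float64(179.0)]
tab
{'px': array([266.9, 201.5]), 'n': np.int32(96), 'rc': array([526.7, -41.1]), 'cen': array([526.1, -41.1]), 'size': array([45.5, 18.7]), 'ang': 12.3}
rot [ 2.000e-03  1.000e-03 -1.396e+00] off [-13.333   9.682   1.579] | tcp [ 264.2 -565.8  202.5] [ 179.9   -0.  -155. ] w 87.0 t 0.1
```

View pics/c1.png

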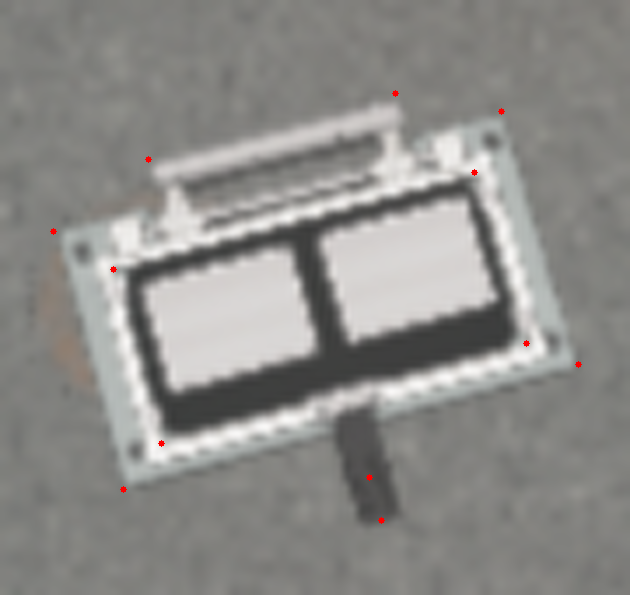

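The model points agree to about 2–4 mm. They put the jig origin near (589.3, -24.5) mm with yaw 14.7°. I'm moving above weight_1 now.

>>> play_rows(rot=[[0,0,-0.12],[0,0,-0.24],[0,0,-0.36],[0,0,-0.48],[0,0,-0.6],[0,0,-0.72],[0,0,-0.84],[0,0,-0.96],[0,0,-1.08],[0,0,-1.2],[0,0,-1.32],[0,0,-1.396]], offset=[[-0.5,0.4,0.1],[-1.4,1,0.2],[-2.4,1.7,0.4],[-3.4,2.5,0.5],[-4.4,3.2,0.6],[-5.4,3.9,0.7],[-6.4,4.6,0.8],[-7.4,5.4,0.9],[-8.4,6.1,1.1],[-9.4,6.8,1.2],[-10.4,7.5,1.3],[-11.4,8.2,1.4]], gripper=[0.66,0.66,0.66,0.66,0.66,0.66,0.66,0.66,0.66,0.66,0.66,0.66], force=30)

```text
t: 1.3
eef_pos: [0.5392, -0.0742, 0.1471]
tool_rot: [3.141, 0.0, -1.305]
force: [-0.1, -1.2, -0.4]
width: 0.0575
gripper_force: 0.0
```

```bash
python3 - <<'E'
from h import *
go(583.6,10.8,60,-75)
E
```

```text
rot [0.001 0.    0.004] off [-1.758 -1.63   2.176] | tcp [539.2 -74.2 147.1] [180.    0.  -74.7] w 57.5 t 1.3
```

>>> play_rows(rot=[[0,0,0.004],[0,0,0.004],[0,0,0.004],[0,0,0.004],[0,0,0.004]], offset=[[-0.8,-0.8,0.2],[-1.6,-1.5,0.8],[-1.75,-1.63,1.5],[-1.76,-1.63,1.9],[-1.76,-1.63,2.0]], gripper=[0.66,0.66,0.66,0.66,0.66])

```text
t: 1.8
eef_pos: [0.5817, 0.0089, 0.0645]
tool_rot: [3.136, 0.0, -1.312]
force: [-0.8, 0.2, 0.4]
width: 0.0574
gripper_force: 0.0
```

```bash
python3 - <<'E'
from h import *
go(583.6,10.8,43,-75)
for n,b in (("scene",(225,150,345,250)),("top",(215,135,305,220))):
    im=eyes.camera(n)[:,:,::-1]; u0,v0,u1,v1=b
    cv2.imwrite(f"pics/a_{n}.png",cv2.resize(im[v0:v1,u0:u1],None,fx=4,fy=4,interpolation=cv2.INTER_CUBIC))
a=cv2.imread("pics/a_scene.png");b=cv2.imread("pics/a_top.png")
h=max(a.shape[0],b.shape[0]); p=lambda i:cv2.copyMakeBorder(i,0,h-i.shape[0],0,0,cv2.BORDER_CONSTANT)
c=np.hstack([p(a),p(b)]);cv2.imwrite("pics/a.png",cv2.resize(c,(790,int(790*h/c.shape[1]))))
E
```

```text
rot [ 0.006  0.    -0.003] off [-0.033 -0.062  0.538] | tcp [581.7   8.9  64.5] [179.7   0.  -75.2] w 57.4 t 1.8
```

View pics/a.png

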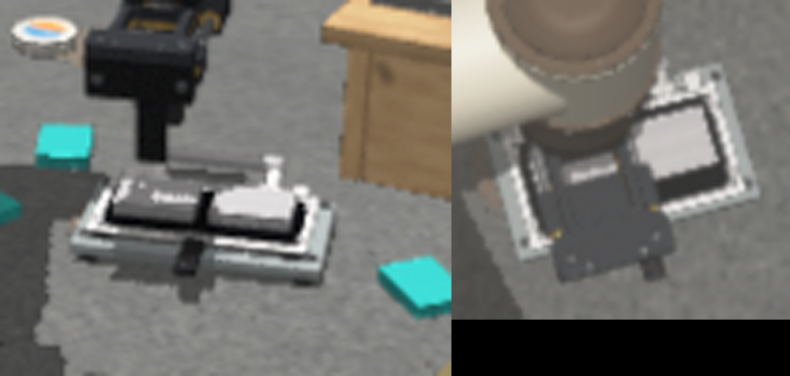

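The gripper stands over weight_1 (left plate) with one finger showing above it. I'll go down and close.

>>> play_rows(rot=[[0.004,0,0],[0.004,0,0],[0.004,0,0],[0.004,0,0],[0.004,0,0],[0.004,0,0],[0.004,0,0],[0.004,0,0]], offset=[[-0.03,-0.03,0.2],[-0.03,-0.06,0.4],[-0.03,-0.06,0.5],[-0.03,-0.06,0.53],[-0.03,-0.06,0.53],[-0.03,-0.06,0.53],[-0.03,-0.06,0.53],[-0.03,-0.06,0.53]], gripper=[0.66,0.66,0.66,0.66,0.4,0.4,0.4,0.4], force=30)

```text
t: 2.7
eef_pos: [0.5858, 0.0105, 0.0465]
tool_rot: [-3.137, 0.0, -1.313]
force: [0.2, 0.2, 0.3]
width: 0.0372
gripper_force: 0.0
```

```bash
python3 - <<'E'
from h import *
go(583.6,10.8,43,-75); go(583.6,10.8,100,-75);go(507.7,291.8,100,-107.4);go(507.7,291.8,60,-107.4);print(r.state()["gripper_force"],r.state()["force"])
E
```

```text
rot [-0.005  0.    -0.004] off [-0.02   0.051  0.088] | tcp [585.8  10.5  46.5] [-179.7    0.   -75.2] w 37.2 t 2.7
rot [-0.005  0.    -0.004] off [-0.02   0.044 -1.337] | tcp [585.8  10.5  46.5] [-179.7    0.   -75.2] w 37.2 t 2.7
rot [-0.004  0.001  0.562] off [-7.297  0.086 -1.337] | tcp [585.8  10.5  46.5] [-179.7    0.   -75.2] w 37.2 t 2.7
rot [-0.004  0.001  0.562] off [-7.297  0.091 -0.337] | tcp [585.8  10.5  46.5] [-179.7    0.   -75.2] w 37.2 t 2.7
0.0 [0.18621859 0.21627721 0.28439885]
```

```bash
python3 - <<'E'
from h import *
for n,b in (("scene",(225,150,345,250)),("top",(215,135,305,220))):
    im=eyes.camera(n)[:,:,::-1]; u0,v0,u1,v1=b
    cv2.imwrite(f"pics/b_{n}.png",cv2.resize(im[v0:v1,u0:u1],None,fx=5,fy=5,interpolation=cv2.INTER_CUBIC))
s=r.state();print(s["eef_pos"],s["width"],s["gripper_force"],s["t"])
a=cv2.imread("pics/b_scene.png")
cv2.imwrite("pics/b.png",a)
E
```

```text
[0.58567813 0.01051471 0.04641155] 0.035962574225543845 0.0 2.8
```

View pics/b.png

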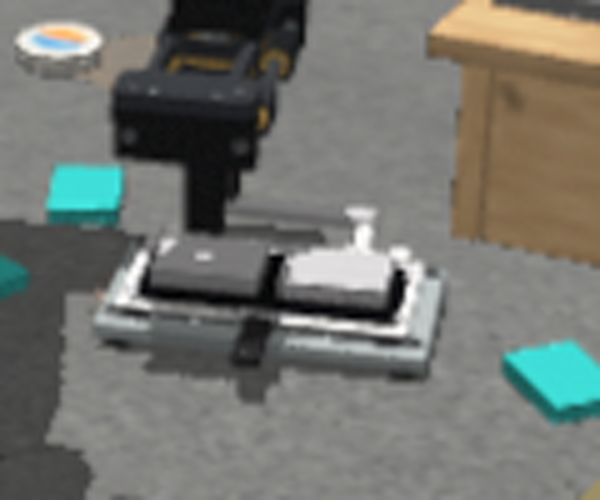

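```bash
python3 - <<'E'
from h import *
s=r.state();M=Rm(s["tool_rot"]);p=s["eef_pos"]
for d in(-1,1):
  q=p+M[:,1]*d*.018
  for k in(.011,0,-.02): print(d,k,(q+M[:,2]*k).round(4),((proj("scene",q+M[:,2]*k)[0]-[225,150])*5).round(0))
print(((proj("scene",[[.5836,.0108,.0405]])-[225,150])*5).round(0), M.round(2))
E
```

```text
-1 0.011 [0.6031 0.0151 0.0355] [216. 245.]
-1 0 [0.6031 0.0151 0.0465] [217. 227.]
-1 -0.02 [0.603  0.0151 0.0665] [217. 196.]
1 0.011 [0.5683 0.0059 0.0353] [205. 274.]
1 0 [0.5683 0.0059 0.0463] [205. 256.]
1 -0.02 [0.5682 0.0059 0.0663] [205. 224.]
[[209. 252.]] [[ 0.26 -0.97  0.  ]
 [-0.97 -0.26  0.  ]
 [-0.   -0.   -1.  ]]
```

```bash
python3 - <<'E'
from h import *
M=Rm([3.13963,0,-2.70497]);p=np.array([.2642,-.5658,.2025])
for d in(-1,1):
  q=p+M[:,1]*d*.05
  print(d,[proj("scene",q+M[:,2]*k)[0].round(0) for k in(.011,-.008,-.059)])
im=cv2.imread("pics/scene0.png")
c0=cv2.resize(im[170:290,440:512],None,fx=4,fy=4)
im=cv2.imread("pics/b_scene.png");c1=cv2.resize(im[150:350,100:300],None,fx=2.4,fy=2.4)
cv2.imwrite("pics/c2.png",np.hstack([c0,c1]))
E
```

```text
-1 [array([538., 274.]), array([541., 264.]), array([550., 237.])]
1 [array([475., 273.]), array([478., 263.]), array([485., 236.])]
```

View pics/c2.png

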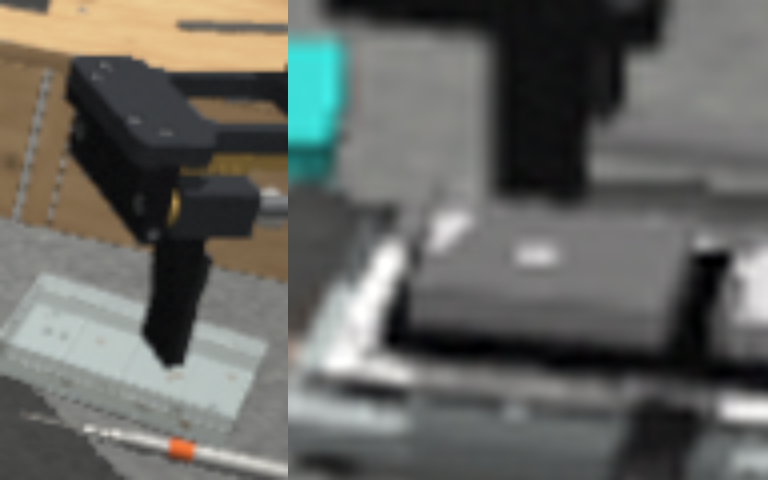

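The finger ends at about (266,196) in the scene picture, 23–35 mm higher than the stated TCP would give, and the start picture shows the same. So the pads closed above the weight. I'll open, go down in steps while watching the force, and check again.

>>> play_rows(rot=[[0,0,0],[0,0,0],[0,0,0],[0,0,0],[0,0,0],[0,0,0]], offset=[[0,0,0],[0,0,0],[0,0.03,0.12],[0,0.05,0.25],[0,0.05,0.37],[0,0.05,0.5]], gripper=[0.66,0.66,0.66,0.66,0.66,0.66])

```text
t: 3.4
eef_pos: [0.5835, 0.0099, 0.0256]
tool_rot: [-3.138, -0.0, -1.313]
force: [-0.1, 0.8, -0.5]
width: 0.0571
gripper_force: 0.0
```

```bash
python3 - <<'E'
from h import *
go(583.6,10.8,20,-75)
sc=eyes.camera("scene")[:,:,::-1]; tp=eyes.camera("top")[:,:,::-1]
s=r.state();print(s["force"],(s["eef_pos"]*1000).round(1),s["width"])
M=Rm(s["tool_rot"]);p=s["eef_pos"]
a=cv2.resize(sc[160:240,235:315],None,fx=5,fy=5,interpolation=cv2.INTER_CUBIC)
for d in(-.0285,.0285,.0435):
  q=p+M[:,1]*d+M[:,2]*.011
  u=proj("scene",q)[0]; print(d,u.round(1)); cv2.circle(a,tuple(int(v) for v in (u+.5-[235,160])*5),2,(0,0,255),-1)
b=cv2.resize(tp[145:225,220:300],None,fx=5,fy=5,interpolation=cv2.INTER_CUBIC)
cv2.imwrite("pics/d.png",np.hstack([a,b]))
E
```

```text
rot [-0.003 -0.    -0.004] off [-0.021 -0.006  0.14 ] | tcp [583.5   9.9  25.6] [-179.8   -0.   -75.2] w 57.1 t 3.4
[-0.27687941 -0.28050132 -0.21358836] [583.    9.8  25.1] 0.05773842174277868
-0.0285 [268.6 204.3]
0.0285 [264.9 213.7]
0.0435 [263.9 216.3]
```

View pics/d.png

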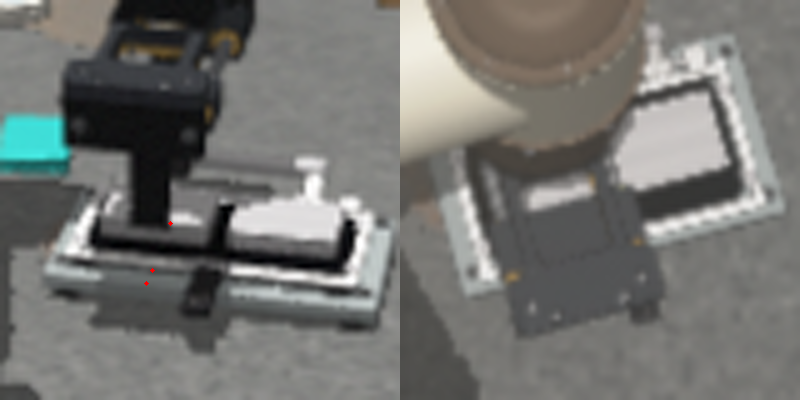

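```bash
python3 - <<'E'
from h import *
def tri(a,b):
    A=[];B=[]
    for n,p in(("scene",a),("top",b)):
        P0=ray(n,p,0)[0];P1=ray(n,p,.2)[0];d=(P1-P0)/np.linalg.norm(P1-P0);Q=np.eye(3)-np.outer(d,d);A.append(Q);B.append(Q@P0)
    x=np.linalg.lstsq(np.vstack(A),np.hstack(B),rcond=None)[0]; return (x*1000).round(0), [np.round(proj(n,x)[0]-p,1) for n,p in(("scene",a),("top",b))]
s=r.state();p=s["eef_pos"]*1000
X=np.array([.967,.254]);Y=np.array([-.254,.967])
for a,b in(((68,63),(515,335)),((212,82),(665,300))):
    a=np.array(a)/5+[235,160]; b=(np.array(b)-[400,0])/5+[220,145]
    x,e=tri(a,b); d=x-p; print(x,e,"rel TCP jig x,y,z",(d[:2]@X).round(0),(d[:2]@Y).round(0),d[2])
# near finger outer bottom: tip height if at lateral 43.5 / 30 mm
M=Rm(s["tool_rot"])
for w in(.0285,.036,.0435):
  for z in(.03,.04,.05,.06):
    q=s["eef_pos"]+M[:,1]*w; q[2]=z; print(w,z,((proj("scene",q)[0]+.5-[235,160])*5).round(0))
# top of the weight, front edge
print(((proj("scene",[[ .5836-.022*.967,.0108-.022*.254,.0405],[ .5836-.022*.967,.0108-.022*.254,.0285]])+.5-[235,160])*5).round(0))
E
```

```text
[482.  19. 164.] [array([-1.4,  0.1]), array([ 1.3, -0.7])] rel TCP jig x,y,z -95.0 35.0 138.89988584911006
[498. -53. 162.] [array([-1.5,  0.2]), array([ 1.4, -0.8])] rel TCP jig x,y,z -98.0 -39.0 136.89988584911006
0.0285 0.03 [152. 246.]
0.0285 0.04 [153. 230.]
0.0285 0.05 [153. 214.]
0.0285 0.06 [153. 197.]
0.036 0.03 [150. 252.]
0.036 0.04 [150. 236.]
0.036 0.05 [150. 220.]
0.036 0.06 [151. 204.]
0.0435 0.03 [147. 258.]
0.0435 0.04 [148. 242.]
0.0435 0.05 [148. 226.]
0.0435 0.06 [148. 210.]
[[154. 223.]
 [153. 242.]]
```

The body's corners triangulate to ±95 and ±37 mm about the TCP, so x and y are right. The tips are really about 33 mm above the stated height. I'll go down 13 mm more and close.

>>> play_rows(rot=[[0,0,0],[0,0,0],[0,0,0],[0,0,0],[0,0,0],[0,0,0],[0,0,0]], offset=[[-0.02,0,0.1],[-0.02,0,0.2],[-0.02,0,0.28],[-0.02,0,0.32],[-0.02,0,0.32],[-0.02,0,0.32],[-0.02,0,0.32]], gripper=[0.66,0.66,0.66,0.66,0.4,0.4,0.4], force=30)

```text
t: 4.2
eef_pos: [0.5839, 0.0109, 0.0136]
tool_rot: [-3.137, -0.0, -1.313]
force: [0.9, 1.0, -0.6]
width: 0.0436
gripper_force: 30.0
```

Gripped: width 43.6 mm, force 30 N. Lifting and carrying.

>>> play_rows(rot=[[0,0,0],[0,0,0],[0,0,0],[0,0,0],[0,0,0]], offset=[[0,0,-0.2],[0,0,-0.6],[0,0,-1.1],[0,0,-1.5],[0,0,-1.6]], gripper=[0.4,0.4,0.4,0.4,0.4])

```text
t: 4.7
eef_pos: [0.5844, 0.011, 0.0797]
tool_rot: [-3.134, -0.0, -1.313]
force: [0.2, -0.6, -2.1]
width: 0.0438
gripper_force: 30.0
```

```bash
python3 - <<'E'
from h import *
go(507.7,291.8,60,-107.4);go(507.7,291.8,20,-107.4);print(r.state()["force"])
E
```

```text
rot [-0.008  0.002  0.562] off [-7.278  0.065  0.491] | tcp [584.4  11.   79.7] [-179.6   -0.   -75.2] w 43.8 t 4.7
rot [-0.008  0.002  0.562] off [-7.278  0.073  1.491] | tcp [584.4  11.   79.7] [-179.6   -0.   -75.2] w 43.8 t 4.7
[ 0.23119975 -0.55977193 -2.12066773]
```

>>> play_rows(rot=[[0,0,0.06],[0,0,0.12],[0,0,0.2],[0,0,0.3],[0,0,0.4],[0,0,0.48],[0,0,0.54],[-0.004,0,0.562],[-0.004,0,0.562],[-0.004,0,0.562],[-0.004,0,0.562]], offset=[[-0.4,0,0],[-1.2,0,0],[-2.2,0.02,0],[-3.3,0.03,0],[-4.4,0.04,0],[-5.5,0.05,0],[-6.5,0.06,0.2],[-7.1,0.065,0.6],[-7.28,0.065,0.9],[-7.28,0.065,0.95],[-7.28,0.065,0.95]], gripper=[0.4,0.4,0.4,0.4,0.4,0.4,0.4,0.4,0.4,0.4,0.4])

```text
t: 5.8
eef_pos: [0.5063, 0.2904, 0.0386]
tool_rot: [3.14, -0.001, -1.875]
force: [-0.5, -0.0, -2.6]
width: 0.0437
gripper_force: 30.0
```

```bash
python3 - <<'E'
from h import *
go(507.7,291.8,0,-107.4)
P=[]
for _ in range(3):
    im=eyes.camera("top"); s=r.state(); P.append(np.r_[s["eef_pos"]*1000,np.degrees(s["tool_rot"])])
print(np.round(P,1), r.state()["force"])
E
```

```text
rot [ 0.002 -0.001 -0.001] off [-0.046 -0.025  0.965] | tcp [506.3 290.4  38.6] [ 1.799e+02 -1.000e-01 -1.074e+02] w 43.7 t 5.8
[[ 5.068e+02  2.904e+02  3.930e+01  1.800e+02  0.000e+00 -1.075e+02]
 [ 5.072e+02  2.905e+02  3.980e+01  1.800e+02  1.000e-01 -1.075e+02]
 [ 5.073e+02  2.907e+02  4.000e+01 -1.800e+02  1.000e-01 -1.075e+02]] [ 0.04803425 -0.76418596 -2.73696932]
```

>>> play_rows(rot=[[0,0,0],[0,0,0],[0,0,0],[0,0,0],[0,0,0],[0,0,0]], offset=[[-0.02,0,0.3],[-0.027,0,0.7],[-0.027,0,0.92],[-0.027,0,1.0],[-0.027,0,1.02],[-0.027,0,1.02]], gripper=[0.4,0.4,0.4,0.4,0.4,0.4])

```text
t: 6.55
eef_pos: [0.5073, 0.2929, -0.0011]
tool_rot: [-3.142, 0.002, -1.875]
force: [-0.3, -0.5, -1.7]
width: 0.0436
gripper_force: 30.0
```

>>> play_rows(rot=[[0,0,0],[0,0,0]], offset=[[0,0,0.03],[0,0,0.03]], gripper=[0.4,0.4])

```text
t: 6.75
eef_pos: [0.5071, 0.2929, -0.0022]
tool_rot: [3.141, 0.002, -1.875]
force: [-0.9, -0.7, -2.3]
width: 0.0438
gripper_force: 30.0
```

>>> play_rows(rot=[[0,0,0],[0,0,0]], offset=[[0,0,0.025],[0,0,0.025]], gripper=[0.4,0.4])

```text
t: 6.95
eef_pos: [0.5072, 0.293, -0.003]
tool_rot: [-3.141, 0.002, -1.875]
force: [-0.9, -0.5, 0.6]
width: 0.0434
gripper_force: 30.0
```

```bash
python3 - <<'E'
from h import *
im=eyes.camera("scene")[:,:,::-1]; s=r.state(); print(s["force"],s["eef_pos"],s["width"])
cv2.imwrite("pics/e.png",cv2.resize(im[165:235,130:210],None,fx=7,fy=7,interpolation=cv2.INTER_CUBIC))
E
```

```text
[-0.72590448 -0.16671673  0.75725849] [ 0.50721663  0.29299198 -0.00299641] 0.04369172050177699
```

View pics/e.png

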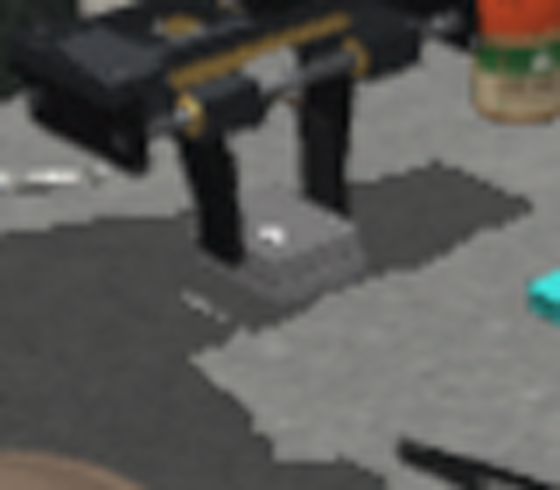

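Force z went from -2.6 to +0.7 N at the expected height. The picture shows the plate resting on weight_3 with the fingers either side. Releasing, rising, and going to weight_2.

>>> play_rows(rot=[[0,0,0],[0,0,0],[0,0,0],[0,0,0],[0,0,0],[0,0,0],[0,0,-0.1],[0,0,-0.2],[0,0,-0.3],[0,0,-0.4],[0,0,-0.5],[0,0,-0.56]], offset=[[0,0,0],[0,0,0],[0,0,0],[0,0,-0.4],[0,0,-1.2],[0.3,0,-1.9],[1.2,0,-2],[2.2,0,-2],[3.3,0,-2],[4.4,0,-2],[5.5,0,-2],[6.6,0,-2]], gripper=[0.64,0.64,0.64,0.64,0.64,0.64,0.64,0.64,0.64,0.64,0.64,0.64])

```text
t: 8.2
eef_pos: [0.4273, 0.0393, 0.0764]
tool_rot: [-3.141, 0.001, -1.311]
force: [0.3, 0.0, 1.3]
width: 0.0557
gripper_force: 0.0
```

```bash
python3 - <<'E'
from h import *
W=lambda h:(h[:,:,2]>150)&(h[:,:,1]<45)
im=eyes.camera("top")[:,:,::-1].copy()
h=cv2.cvtColor(im,cv2.COLOR_BGR2HSV); print(h[200:222:2,145,2],h[210,130:162:2,2])
for t in(150,125):
  for o in blobs("top",im,lambda h:(h[:,:,2]>t)&(h[:,:,1]<45),(128,190,165,228),.024): print(o)
for o in blobs("top",im,W,(225,140,302,205),.0405,150): print(o)
print(proj("top",[.5077,.2918,.024]))
go(602.4,-58.2,60,-75.4)
E
```

```text
[124 139 198 197 201 204 199 200 204 204 130] [118 135 194 196 197 199 200 203 204 204 203 202 204 119  97 120]
{'px': array([144.1, 210.8]), 'n': np.int32(356), 'rc': array([506.2, 292.4]), 'cen': array([506. , 292.5]), 'size': array([60.8, 45.4]), 'ang': 72.3}
{'px': array([143.8, 210.8]), 'n': np.int32(405), 'rc': array([506.8, 295.7]), 'cen': array([506.1, 293.3]), 'size': array([69.7, 49.8]), 'ang': 71.7}
{'px': array([260.4, 169.3]), 'n': np.int32(879), 'rc': array([599.4, -20.3]), 'cen': array([613.3, -24.7]), 'size': array([181.3, 121.2]), 'ang': -75.4}
{'px': array([272.8, 173.1]), 'n': np.int32(333), 'rc': array([602.6, -58.2]), 'cen': array([602.4, -58.4]), 'size': array([60.1, 44.6]), 'ang': -75.1}
[[144.35117824 210.22951613]]
rot [0.005 0.001 0.001] off [ 3.386 -3.758  0.366] | tcp [422.7  34.8  75.6] [ 1.797e+02  1.000e-01 -7.530e+01] w 55.8 t 8.25
```

The first placement is about 1.7 mm off along the jaw axis. I'll put the second midway. Moving to weight_2.

>>> play_rows(rot=[[0.003,0,0],[0.003,0,0],[0.003,0,0],[0.003,0,0],[0.003,0,0],[0.003,0,0],[0.003,0,0],[0.003,0,0]], offset=[[0.4,-0.5,0],[1.1,-1.3,0],[1.8,-2.1,0],[2.5,-2.9,0.1],[3.1,-3.5,0.2],[3.35,-3.72,0.3],[3.38,-3.76,0.35],[3.38,-3.76,0.35]], gripper=[0.64,0.64,0.64,0.64,0.64,0.64,0.64,0.64])

```text
t: 9.05
eef_pos: [0.6064, -0.0518, 0.0613]
tool_rot: [-3.141, 0.002, -1.315]
force: [-0.6, 0.1, 0.1]
width: 0.0552
gripper_force: 0.0
```

```bash
python3 - <<'E'
from h import *
for _ in range(4):
    im=eyes.camera("top")
    go(602.4,-58.2,13.5,-75.2)
E
```

```text
rot [-0.002  0.002 -0.002] off [0.14  0.14  1.208] | tcp [606.3 -51.5  61.8] [-1.799e+02  1.000e-01 -7.530e+01] w 55.7 t 9.1
rot [-0.002  0.001 -0.001] off [0.144 0.146 1.218] | tcp [606.5 -51.3  62.2] [-1.799e+02  1.000e-01 -7.530e+01] w 55.4 t 9.15
rot [-0.003  0.001 -0.001] off [0.144 0.154 1.225] | tcp [606.7 -51.2  62.5] [-1.798e+02  1.000e-01 -7.530e+01] w 55.7 t 9.2
rot [-0.004  0.001 -0.001] off [0.143 0.159 1.229] | tcp [606.9 -51.2  62.7] [-1.798e+02  1.000e-01 -7.530e+01] w 55.7 t 9.25
```

>>> play_rows(rot=[[0,0,0],[0,0,0],[0,0,0],[0,0,0],[0,0,0],[0,0,0],[0,0,0],[0,0,0],[0,0,0],[0,0,0]], offset=[[0.14,0.15,0.2],[0.145,0.16,0.5],[0.145,0.16,0.8],[0.145,0.16,1],[0.145,0.16,1.15],[0.145,0.16,1.23],[0.145,0.16,1.23],[0.145,0.16,1.23],[0.145,0.16,1.23],[0.145,0.16,1.23]], gripper=[0.64,0.64,0.64,0.64,0.64,0.64,0.64,0.4,0.4,0.4], force=30)

```text
t: 10.25
eef_pos: [0.6036, -0.059, 0.0133]
tool_rot: [-3.137, 0.001, -1.315]
force: [0.1, -0.7, 0.2]
width: 0.0434
gripper_force: 30.0
```

>>> play_rows(rot=[[0,0,0],[0,0,0],[0,0,0],[0,0,0],[0,0,0]], offset=[[0,0,0],[0,0,-0.4],[0,0,-0.9],[0,0,-1.5],[0,0,-1.6]], gripper=[0.4,0.4,0.4,0.4,0.4])

```text
t: 10.75
eef_pos: [0.6046, -0.0591, 0.0793]
tool_rot: [-3.133, 0.0, -1.314]
force: [0.9, 0.8, -3.1]
width: 0.0439
gripper_force: 30.0
```

```bash
python3 - <<'E'
from h import *
for _ in range(3):
    im=eyes.camera("top")
go(508.3,293.1,60,-107.5); print(r.state()["force"],r.state()["gripper_force"])
E
```

```text
rot [-0.001  0.002  0.561] off [-9.111  0.043  0.414] | tcp [602.  -59.1  75.8] [-1.799e+02  1.000e-01 -7.540e+01] w 43.5 t 10.9
[-0.47671323  0.30709049 -2.86298969] 29.996675848960876
```

>>> play_rows(rot=[[0,0,0.04],[0,0,0.1],[0,0,0.16],[0,0,0.22],[0,0,0.3],[0,0,0.37],[0,0,0.44],[0,0,0.5],[0,0,0.54],[0,0,0.561],[0,0,0.561],[0,0,0.561]], offset=[[-0.4,0,0],[-1.2,0,0],[-2.2,0.02,0],[-3.2,0.03,0],[-4.2,0.04,0],[-5.2,0.04,0],[-6.2,0.04,0],[-7.2,0.04,0],[-8.1,0.05,0.1],[-8.8,0.05,0.3],[-9.08,0.05,0.45],[-9.09,0.05,0.5]], gripper=[0.4,0.4,0.4,0.4,0.4,0.4,0.4,0.4,0.4,0.4,0.4,0.4])

```text
t: 12.1
eef_pos: [0.5075, 0.2923, 0.0549]
tool_rot: [3.141, -0.001, -1.874]
force: [0.6, -0.3, -2.0]
width: 0.0437
gripper_force: 30.0
```

>>> play_rows(rot=[[0,0,0],[0,0,0],[0,0,0]], offset=[[0,0,0.2],[0,0,0.4],[0,0,0.4]], gripper=[0.4,0.4,0.4])

```text
t: 12.4
eef_pos: [0.5083, 0.29, 0.0395]
tool_rot: [-3.141, -0.001, -1.878]
force: [-0.2, -0.7, -3.3]
width: 0.0436
gripper_force: 30.0
```

```bash
python3 - <<'E'
from h import *
for _ in range(4):
    im=eyes.camera("top")
    go(508,292.3,9.2,-107.5)
E
```

```text
rot [-0.001  0.001 -0.001] off [-0.034  0.035  0.778] | tcp [508.9 290.6  40.3] [-179.9    0.  -107.6] w 43.6 t 12.45
rot [-0.002  0.002 -0.001] off [-0.019  0.041  0.794] | tcp [509.3 291.   41. ] [-1.799e+02  1.000e-01 -1.075e+02] w 43.8 t 12.5
rot [-0.002  0.003 -0.001] off [-0.006  0.043  0.803] | tcp [509.5 291.5  41.3] [-179.9    0.2 -107.5] w 43.7 t 12.55
rot [-0.003  0.003 -0.   ] off [0.001 0.042 0.809] | tcp [509.5 291.8  41.6] [-179.9    0.2 -107.5] w 43.5 t 12.6
```

>>> play_rows(rot=[[0,0,0],[0,0,0],[0,0,0],[0,0,0],[0,0,0],[0,0,0]], offset=[[-0.01,0.02,0.25],[-0.01,0.03,0.5],[-0.01,0.03,0.65],[-0.01,0.03,0.72],[-0.01,0.03,0.75],[-0.01,0.03,0.75]], gripper=[0.4,0.4,0.4,0.4,0.4,0.4])

```text
t: 13.2
eef_pos: [0.5081, 0.293, 0.011]
tool_rot: [-3.139, 0.002, -1.876]
force: [-0.3, 0.6, -1.8]
width: 0.0437
gripper_force: 30.0
```

>>> play_rows(rot=[[0,0,0],[0,0,0]], offset=[[0,0,0.025],[0,0,0.025]], gripper=[0.4,0.4])

```text
t: 13.4
eef_pos: [0.5082, 0.293, 0.0104]
tool_rot: [-3.139, 0.003, -1.876]
force: [0.3, 1.0, -2.6]
width: 0.0437
gripper_force: 30.0
```

>>> play_rows(rot=[[0,0,0],[0,0,0]], offset=[[0,0,0.02],[0,0,0.02]], gripper=[0.4,0.4])

```text
t: 13.6
eef_pos: [0.5081, 0.2929, 0.0095]
tool_rot: [-3.139, 0.003, -1.876]
force: [-0.0, 0.5, -2.3]
width: 0.0435
gripper_force: 30.0
```

>>> play_rows(rot=[[0,0,0],[0,0,0]], offset=[[0,0,0.025],[0,0,0.025]], gripper=[0.4,0.4])

```text
t: 13.8
eef_pos: [0.5083, 0.293, 0.0087]
tool_rot: [-3.139, 0.003, -1.876]
force: [-0.6, -0.4, -1.5]
width: 0.0438
gripper_force: 30.0
```

>>> play_rows(rot=[[0,0,0],[0,0,0]], offset=[[0,0,0.025],[0,0,0.025]], gripper=[0.4,0.4])

```text
t: 14.0
eef_pos: [0.5083, 0.293, 0.0086]
tool_rot: [-3.139, 0.003, -1.875]
force: [-2.0, -1.1, 5.6]
width: 0.0435
gripper_force: 30.0
```

Contact at +5.6 N. Releasing and rising, then I'll check the pile.

>>> play_rows(rot=[[0,0,0],[0,0,0],[0,0,0],[0,0,0],[0,0,0],[0,0,0],[0,0,0.1],[0,0,0.2],[0,0,0.3],[0,0,0.4],[0,0,0.5],[0,0,0.6]], offset=[[0,0,-0.02],[0,0,-0.02],[0,0,-0.02],[0,0,-0.4],[0,0,-1.2],[0.3,0,-1.6],[1.2,0,-1.6],[2.2,0,-1.6],[3.3,0,-1.6],[4.4,0,-1.6],[5.5,0,-1.6],[6.6,0,-1.6]], gripper=[0.6,0.6,0.6,0.6,0.6,0.6,0.6,0.6,0.6,0.6,0.6,0.6])

```text
t: 15.2
eef_pos: [0.428, 0.0395, 0.0708]
tool_rot: [-3.141, 0.004, -2.479]
force: [0.7, 0.1, -0.1]
width: 0.0522
gripper_force: 0.0
```

```bash
python3 - <<'E'
from h import *
im=eyes.camera("top")[:,:,::-1].copy(); sc=eyes.camera("scene")[:,:,::-1].copy()
for o in blobs("top",im,lambda h:(h[:,:,2]>150)&(h[:,:,1]<45),(128,190,165,228),.036): print(o)
for o in blobs("scene",sc,lambda h:(h[:,:,2]>165)&(h[:,:,1]<45),(150,180,190,215),.036): print(o)
cv2.imwrite("pics/f.png",cv2.resize(sc[175:225,145:195],None,fx=8,fy=8,interpolation=cv2.INTER_CUBIC))
for z in(.01,.015,.02,.025): print(z,proj("scene",[.4836,.2905,z])[0].round(1),"seen 164.3 202.4")
for o in blobs("top",im,lambda h:h[:,:,2]<103,(255,194,280,215),.029,20): print("tab",o)
T=np.array([589.3,-24.5])-71*np.array([.967,.254]); print(T,r.state()["q"])
go(*T,60,-165.3)
E
```

```text
{'px': array([142.6, 209.9]), 'n': np.int32(367), 'rc': array([507.4, 293.2]), 'cen': array([507. , 293.4]), 'size': array([60.9, 45.5]), 'ang': 72.7}
{'px': array([168.4, 192.4]), 'n': np.int32(145), 'rc': array([506.9, 292.9]), 'cen': array([506.3, 292.5]), 'size': array([64.4, 46.3]), 'ang': 73.6}
0.01 [165.  203.7] seen 164.3 202.4
0.015 [164.8 202.1] seen 164.3 202.4
0.02 [164.7 200.6] seen 164.3 202.4
0.025 [164.6 199.1] seen 164.3 202.4
tab {'px': array([263. , 205.3]), 'n': np.int32(305), 'rc': array([519.4, -33.7]), 'cen': array([515.7, -30.3]), 'size': array([57.2, 52.7]), 'ang': -0.8}
[520.643 -42.534] [ 0.46964183  0.21053066 -0.63986141 -0.0016481  -0.72035151 -1.38015956]
rot [0.001 0.    0.402] off [-0.663 -3.032  0.254] | tcp [425.4  37.1  70.3] [ 179.9    0.  -142.2] w 52.6 t 15.3
```

View pics/f.png

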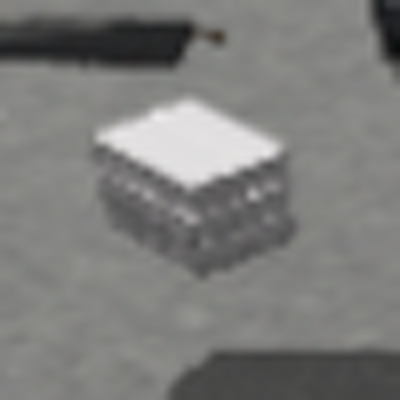

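The last picture shows one straight pile, with layer centres within about 1.7 mm. It also fixes the tip height at about TCP + 18 mm, which makes the TCP height -11 mm for gripping the tab. Moving over the tab.

>>> play_rows(rot=[[0,0,0.1],[0,0,0.2],[0,0,0.3],[0,0,0.39],[0,0,0.402],[0,0,0.402],[0,0,0.402]], offset=[[-0.1,-0.6,0],[-0.3,-1.5,0.1],[-0.5,-2.4,0.2],[-0.65,-3,0.25],[-0.66,-3.03,0.25],[-0.66,-3.03,0.25],[-0.66,-3.03,0.25]], gripper=[0.46,0.46,0.46,0.46,0.46,0.46,0.46], force=12)

```text
t: 16.0
eef_pos: [0.5236, -0.0375, 0.0607]
tool_rot: [3.14, 0.003, -2.876]
force: [-0.2, 0.0, -0.3]
width: 0.0402
gripper_force: 0.0
```

```bash
python3 - <<'E'
from h import *
for _ in range(4):
    im=eyes.camera("top"); go(520.6,-42.5,-11,-165.3)
E
```

```text
rot [0.001 0.003 0.009] off [ 0.111 -0.106  1.798] | tcp [523.6 -37.4  60.9] [ 179.9    0.2 -164.8] w 40.0 t 16.05
rot [0.001 0.003 0.009] off [ 0.115 -0.107  1.801] | tcp [523.7 -37.3  61.1] [ 179.9    0.2 -164.8] w 39.8 t 16.1
rot [0.001 0.003 0.009] off [ 0.118 -0.105  1.803] | tcp [523.8 -37.3  61.1] [ 179.9    0.2 -164.8] w 39.9 t 16.15
rot [0.001 0.004 0.009] off [ 0.121 -0.104  1.804] | tcp [523.9 -37.4  61.2] [ 179.9    0.2 -164.8] w 40.1 t 16.2
```

>>> play_rows(rot=[[0,0,0.005],[0,0,0.008],[0,0,0.008],[0,0,0.008],[0,0,0.008],[0,0,0.008],[0,0,0.008],[0,0,0.008]], offset=[[0.06,-0.06,0.2],[0.12,-0.105,0.5],[0.12,-0.105,0.9],[0.12,-0.105,1.2],[0.12,-0.105,1.5],[0.12,-0.105,1.7],[0.12,-0.105,1.78],[0.12,-0.105,1.78]], gripper=[0.46,0.46,0.46,0.46,0.46,0.46,0.46,0.46])

```text
t: 17.0
eef_pos: [0.5208, -0.0432, -0.0108]
tool_rot: [3.141, 0.002, -2.886]
force: [0.1, 0.2, 1.3]
width: 0.0399
gripper_force: 0.0
```

```bash
python3 - <<'E'
from h import *
for _ in range(4):
    im=eyes.camera("top"); go(520.6,-42.5,-11,-165.3)
print(r.state()["force"])
E
```

```text
rot [ 0.001  0.003 -0.001] off [0.011 0.02  0.016] | tcp [521.2 -43.2 -10.4] [ 179.9    0.2 -165.3] w 39.8 t 17.05
rot [ 0.001  0.004 -0.001] off [0.015 0.02  0.023] | tcp [521.4 -43.1 -10.1] [ 179.9    0.2 -165.3] w 40.0 t 17.1
rot [ 0.001  0.004 -0.001] off [0.017 0.02  0.027] | tcp [521.5 -43.1  -9.9] [ 179.9    0.2 -165.3] w 40.1 t 17.15
rot [ 0.001  0.004 -0.001] off [0.017 0.019 0.029] | tcp [521.5 -43.1  -9.9] [ 179.9    0.3 -165.3] w 40.4 t 17.2
[ 0.01966151 -0.52801555 -0.4190813 ]
```

>>> play_rows(rot=[[0,0,0],[0,0,0],[0,0,0],[0,0,0],[0,0,0],[0,0,0]], offset=[[0.015,0.02,0.02],[0.015,0.02,0.02],[0.015,0.02,0.02],[0.015,0.02,0.02],[0.015,0.02,0.02],[0.015,0.02,0.02]], gripper=[0.1,0.1,0.1,0.1,0.1,0.1], force=15)

```text
t: 17.8
eef_pos: [0.5203, -0.0426, -0.0111]
tool_rot: [3.141, 0.003, -2.886]
force: [0.3, -0.2, 0.9]
width: 0.0157
gripper_force: 15.0
```

```bash
cat >> h.py <<'E'
E
python3 - <<'E'
from h import *
s=r.state();print((s["eef_pos"]*1000).round(1),s["force"].round(1),s["width"],s["gripper_force"])
# arc in units: tool x is about -jigX (yaw -165.3), z down
for th in np.arange(0,1.30,.04):
    d=np.array([118-118*np.cos(th)-1.5*np.sin(th),118*np.sin(th)-1.5*(np.cos(th)-1)])/40
    print(round(th,2),[round(-d[0],3),0,round(-d[1],3)])
th=1.28;d=np.array([118-118*np.cos(th)-1.5*np.sin(th),118*np.sin(th)-1.5*(np.cos(th)-1)])/40;print(th,-d)
E
```

```text
[520.3 -42.6 -11.1] [ 0.3 -0.2  0.9] 0.015707180207105983 14.998912084847689
0.0 [np.float64(-0.0), 0, np.float64(-0.0)]
0.04 [np.float64(-0.001), 0, np.float64(-0.118)]
0.08 [np.float64(-0.006), 0, np.float64(-0.236)]
0.12 [np.float64(-0.017), 0, np.float64(-0.353)]
0.16 [np.float64(-0.032), 0, np.float64(-0.47)]
0.2 [np.float64(-0.051), 0, np.float64(-0.587)]
0.24 [np.float64(-0.076), 0, np.float64(-0.702)]
0.28 [np.float64(-0.105), 0, np.float64(-0.817)]
0.32 [np.float64(-0.138), 0, np.float64(-0.93)]
0.36 [np.float64(-0.176), 0, np.float64(-1.042)]
0.4 [np.float64(-0.218), 0, np.float64(-1.152)]
0.44 [np.float64(-0.265), 0, np.float64(-1.26)]
0.48 [np.float64(-0.316), 0, np.float64(-1.366)]
0.52 [np.float64(-0.371), 0, np.float64(-1.471)]
0.56 [np.float64(-0.431), 0, np.float64(-1.573)]
0.6 [np.float64(-0.494), 0, np.float64(-1.672)]
0.64 [np.float64(-0.561), 0, np.float64(-1.769)]
0.68 [np.float64(-0.633), 0, np.float64(-1.863)]
0.72 [np.float64(-0.707), 0, np.float64(-1.954)]
0.76 [np.float64(-0.786), 0, np.float64(-2.043)]
0.8 [np.float64(-0.868), 0, np.float64(-2.128)]
0.84 [np.float64(-0.953), 0, np.float64(-2.209)]
0.88 [np.float64(-1.042), 0, np.float64(-2.287)]
0.92 [np.float64(-1.133), 0, np.float64(-2.362)]
0.96 [np.float64(-1.227), 0, np.float64(-2.433)]
1.0 [np.float64(-1.325), 0, np.float64(-2.5)]
1.04 [np.float64(-1.424), 0, np.float64(-2.563)]
1.08 [np.float64(-1.527), 0, np.float64(-2.622)]
1.12 [np.float64(-1.631), 0, np.float64(-2.676)]
1.16 [np.float64(-1.738), 0, np.float64(-2.727)]
1.2 [np.float64(-1.846), 0, np.float64(-2.773)]
1.24 [np.float64(-1.956), 0, np.float64(-2.815)]
1.28 [np.float64(-2.068), 0, np.float64(-2.853)]
1.28 [-2.06826454 -2.85289497]
```

>>> play_rows(rot=[[0,0,0],[0,0,0],[0,0,0],[0,0,0],[0,0,0],[0,0,0],[0,0,0]], offset=[[0,0,-0.06],[0,0,-0.12],[-0.005,0,-0.24],[-0.017,0,-0.35],[-0.032,0,-0.47],[-0.05,0,-0.587],[-0.05,0,-0.587]], gripper=[0.1,0.1,0.1,0.1,0.1,0.1,0.1])

```text
t: 18.5
eef_pos: [0.5223, -0.0421, 0.013]
tool_rot: [3.141, 0.004, -2.886]
force: [0.7, -1.8, -0.6]
width: 0.016
gripper_force: 15.0
```

```bash
python3 - <<'E'
from h import *
im=eyes.camera("top")[:,:,::-1];sc=eyes.camera("scene")[:,:,::-1]
s=r.state();print((s["eef_pos"]*1000).round(1),s["force"].round(1),s["torque"].round(2),s["width"],s["gripper_force"])
cv2.imwrite("pics/g.png",sc)
# did the display lift: change in the free edge/jig region against the first picture
a=cv2.imread("pics/scene0.png"); d=cv2.absdiff(a,sc).max(2)[185:230,240:320]; print((d>40).sum())
E
```

```text
[522.2 -42.1  12.5] [ 0.7 -1.1 -1.3] [-0.41 -0.27 -0.02] 0.015748291849761425 15.000468757934868
2115
```

>>> play_rows(rot=[[0,0,0],[0,0,0],[0,0,0],[0,0,0],[0,0,0],[0,0,0],[0,0,0],[0,0,0],[0,0,0],[0,0,0],[0,0,0],[0,0,0]], offset=[[-0.025,0,-0.115],[-0.054,0,-0.23],[-0.087,0,-0.343],[-0.125,0,-0.455],[-0.167,0,-0.565],[-0.214,0,-0.673],[-0.265,0,-0.779],[-0.32,0,-0.884],[-0.38,0,-0.986],[-0.443,0,-1.085],[-0.51,0,-1.182],[-0.582,0,-1.276]], gripper=[0.1,0.1,0.1,0.1,0.1,0.1,0.1,0.1,0.1,0.1,0.1,0.1])

```text
t: 19.8
eef_pos: [0.544, -0.0365, 0.0636]
tool_rot: [3.14, 0.002, -2.886]
force: [-1.1, -2.2, -0.7]
width: 0.0159
gripper_force: 15.0
```

```bash
python3 - <<'E'
from h import *
s=r.state();print((s["eef_pos"]*1000).round(1),s["force"].round(1),s["torque"].round(2),s["width"],s["gripper_force"])
im=eyes.camera("top")[:,:,::-1]; cv2.imwrite("pics/h.png",im); s=r.state();print((s["eef_pos"]*1000).round(1),s["force"].round(1))
E
```

```text
[544.  -36.5  63.6] [-1.1 -2.2 -0.7] [-0.8   0.48 -0.05] 0.015877028988241237 14.999934523366392
[544.6 -36.4  64.3] [-2.4 -2.7  1.4]
```

>>> play_rows(rot=[[0,0,0],[0,0,0],[0,0,0],[0,0,0],[0,0,0],[0,0,0],[0,0,0],[0,0,0],[0,0,0],[0,0,0],[0,0,0],[0,0,0]], offset=[[-0.074,0,-0.091],[-0.153,0,-0.18],[-0.235,0,-0.265],[-0.32,0,-0.346],[-0.409,0,-0.424],[-0.5,0,-0.499],[-0.594,0,-0.57],[-0.692,0,-0.637],[-0.791,0,-0.7],[-0.894,0,-0.759],[-0.998,0,-0.813],[-1.105,0,-0.864]], gripper=[0.1,0.1,0.1,0.1,0.1,0.1,0.1,0.1,0.1,0.1,0.1,0.1])

```text
t: 21.05
eef_pos: [0.5878, -0.0252, 0.0984]
tool_rot: [3.141, 0.004, -2.886]
force: [-0.6, -3.8, 1.2]
width: 0.0157
gripper_force: 15.0
```

```bash
python3 - <<'E'
from h import *
for _ in range(4):
    sc=eyes.camera("scene")[:,:,::-1];s=r.state();print((s["eef_pos"]*1000).round(1),s["force"].round(1),s["torque"].round(2),round(s["width"],4))
cv2.imwrite("pics/i.png",sc)
E
```

```text
[588.7 -24.9  98.8] [-1.1 -3.8  3.5] [-1.02  0.47 -0.02] 0.016
[588.3 -25.   98.6] [-0.8 -3.6  2.5] [-1.24  0.32 -0.04] 0.0155
[588.  -25.1  98.4] [ 0.4 -3.6  2.4] [-1.17  0.11 -0.  ] 0.0155
[587.9 -25.1  98.4] [-0.3 -3.4  1.5] [-1.18  0.05 -0.01] 0.0154
```

>>> play_rows(rot=[[0,0,0],[0,0,0],[0,0,0],[0,0,0],[0,0,0],[0,0,0],[0,0,0],[0,0,0]], offset=[[-0.054,0,-0.024],[-0.108,0,-0.046],[-0.163,0,-0.068],[-0.218,0,-0.088],[-0.274,0,-0.108],[-0.33,0,-0.126],[-0.33,0,-0.126],[-0.33,0,-0.126]], gripper=[0.1,0.1,0.1,0.1,0.1,0.1,0.1,0.1])

```text
t: 22.05
eef_pos: [0.6003, -0.0219, 0.1032]
tool_rot: [3.141, 0.004, -2.886]
force: [1.3, -5.3, 0.6]
width: 0.0157
gripper_force: 15.0
```

```bash
python3 - <<'E'
from h import *
P=[]
for _ in range(6):
    sc=eyes.camera("scene")[:,:,::-1];s=r.state();P.append(np.r_[s["eef_pos"]*1000,s["force"],s["width"]*1000])
print(np.round(P,1))
cv2.imwrite("pics/j.png",sc)
O=np.array([589.3,-24.5,0]);X=np.array([.967,.254,0]);Y=np.array([-.254,.967,0])
th=1.28
for th in (1.18,1.28,1.38):
  f=lambda rad,y: (O+47*X+[0,0,27.5]+rad*(-np.cos(th)*X+[0,0,np.sin(th)])+y*Y)/1000
  print(th,[proj("scene",f(rr,y))[0].round(1) for rr,y in((90,80),(90,-80),(90,0),(10,80),(10,-80))])
h=cv2.cvtColor(sc,cv2.COLOR_BGR2HSV)
for u in range(236,330,6): 
  c=h[140:225:2,u,2]; print(u,c)
E
```

```text
[[ 6.003e+02 -2.190e+01  1.032e+02  7.000e-01 -4.100e+00  9.000e-01
   1.600e+01]
 [ 6.002e+02 -2.190e+01  1.032e+02  1.000e-01 -4.900e+00  8.000e-01
   1.600e+01]
 [ 6.002e+02 -2.190e+01  1.032e+02  9.000e-01 -5.500e+00  1.500e+00
   1.590e+01]
 [ 6.002e+02 -2.190e+01  1.032e+02  1.000e+00 -5.000e+00  1.100e+00
   1.640e+01]
 [ 6.003e+02 -2.190e+01  1.032e+02  4.000e-01 -4.800e+00  8.000e-01
   1.610e+01]
 [ 6.002e+02 -2.190e+01  1.032e+02  3.000e-01 -4.300e+00  5.000e-01
   1.590e+01]]
1.18 [array([252., 175.]), array([309.6, 180.2]), array([280.5, 177.6]), array([254.2, 194. ]), array([309.2, 199.4])]
1.28 [array([252.7, 172.8]), array([310. , 177.9]), array([281. , 175.3]), array([254.3, 193.7]), array([309.2, 199.1])]
1.38 [array([253.3, 170.8]), array([310.3, 175.9]), array([281.5, 173.3]), array([254.4, 193.5]), array([309.3, 198.9])]
236 [129 129 132 135 136 133 134 177 252 235 233 122 108 132 135 135 136 129
 133 133 134 144 207 220 122 123  96  94  74  72  76  74  74  71  72  73
  71  76  74  72  73  74  77]
242 [131 128 128 134 131 134 131 138 248 242 224 125 119 119 135 1
[... 1933 characters left out ...]
1 137 108  68 134 141 136 133 133 134 132 129 127 131 131
 131 135 115  98 107 107 111 110 107 106 103 117 109  81  94  60  96 106
 200 199 198  84 201 115  76]
314 [ 70  66  33  28  18  26 124 202 228 126 113 133 133 133 132 131 131 128
 125 132 135 130 128 129 132 127 133 135 136 134 136 133 115  81  71  74
  73  72  73  98 129 130 143]
320 [134 136 132 136 223 230 234 232 228 174 121 114 132 131 130 130 131 131
 129 130 130 131 133 131 126 125 121 116 116 126 133 132 133  73  73  94
 115 121 137 134 132 135 129]
326 [135 231 233 219  74  88 232 236 229 225 128 118 119 117 101 109 125 132
 131 131 131 130 131 129 130 134 133 129 135 124 135 136 133 135 136 138
 133 137 139 140 163 131  98]
```

The chord from shut gives θ ≈ 1.273, and this does not depend on the grip radius. The frame edge in the scene view agrees within its error. I'll ease the small sideways load along the hinge and let it settle.

>>> play_rows(rot=[[0,0,0],[0,0,0],[0,0,0],[0,0,0],[0,0,0]], offset=[[0,-0.01,0],[-0.005,-0.02,0],[-0.01,-0.025,-0.003],[-0.01,-0.025,-0.003],[-0.01,-0.025,-0.003]], gripper=[0.1,0.1,0.1,0.1,0.1])

```text
t: 22.85
eef_pos: [0.6004, -0.022, 0.1033]
tool_rot: [3.14, 0.003, -2.886]
force: [-2.2, 0.6, 2.4]
width: 0.0159
gripper_force: 15.0
```

```bash
python3 - <<'E'
from h import *
sc=eyes.camera("scene")[:,:,::-1].copy();tp=eyes.camera("top")[:,:,::-1].copy();s=r.state();print((s["eef_pos"]*1000).round(1),s["force"].round(1),s["width"],s["dq"].round(3))
for o in blobs("top",tp,lambda h:(h[:,:,2]>150)&(h[:,:,1]<45),(128,190,165,228),.036): print(o)
g=sc[:,:,1].astype(int)
for u in(252,253,254,255,306,307,308,309): print(u,g[168:184,u])
a=cv2.imread("pics/scene0.png"); d=cv2.absdiff(a,sc).max(2)
for n,b in dict(tweezers=(185,225,230,245),box=(335,240,395,275),jar=(192,155,217,185),spudger=(245,247,305,268)).items(): print(n,(d[b[1]:b[3],b[0]:b[2]]>70).sum())
E
```

```text
[600.4 -22.1 103.3] [-2.   1.7  1. ] 0.016098464254846467 [-0.002  0.001 -0.001  0.001  0.    -0.001]
{'px': array([161. , 209.2]), 'n': np.int32(266), 'rc': array([510.4, 245.1]), 'cen': array([508.1, 244.2]), 'size': array([103.4,  20. ]), 'ang': 1.4}
{'px': array([142.6, 209.9]), 'n': np.int32(362), 'rc': array([507.3, 293.2]), 'cen': array([507.1, 293.3]), 'size': array([60.7, 44.9]), 'ang': 72.5}
252 [135 130 129 132 132 128 125 125 123 132 130 129 131 134 137 135]
253 [136 133 129 131 134 133 120 115 117 121 123 124 123 124 127 125]
254 [138 135 129 130 134 132 120 112 114 114 116 117 115 114 115 115]
255 [139 134 124 128 133 136 125 112 111  97  98 117 117 117 118 117]
306 [129 132 132 132 129 130 130 132 133 135 138 113  96  72  76  32]
307 [129 132 130 130 130 130 131 133 134 134 135 120 112  95  60  55]
308 [129 131 128 128 132 130 129 131 131 131 136 127 114 111  96 104]
309 [132 132 128 131 132 128 130 129 129 132 139 134 114 113 113 116]
tweezers 3
box 0
jar 0
spudger 0
```

The display is held steady with small forces, the pile is unchanged, and the bystanders have not moved. Handing in.

```bash
python3 -c "
from cell import r
print(r.close_job())"
```

```text
the job is handed in; nothing more can be done
None
```

I set both press weights squarely on the third, layers within about 2 mm, and handed the job in with the display still held by its tab at about 1.27 rad, by my estimate (balance point 1.28).

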